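# Dial open the battery lock box

### The arm

A 6-joint arm with a two-finger parallel gripper is mounted at the origin on the work surface. World frame = base frame: x ahead of the robot, y to its left, z up, the work surface at z = 0. Lengths are in m, angles in degrees, forces in N, time in s.
With the tool pointing down it reaches from about 0.4 to 0.825 m from the base axis. Payload 7 kg.
Tool frame: the origin (TCP) lies where the fingers leave the gripper's body, on its centre line; the fingertips stand 66 mm ahead of it and the grasp point (between the pads) lies 47 mm ahead of it; z points along the fingers, y is the direction in which the jaws open and shut (so a half turn about z gives the same grasp; the last joint's range is limited). The gripper opens to 88 mm and grips with 3 to 60 N. Pads are 19 mm wide; open, the fingers measure 130 mm over their backs; the gripper's body (78 mm by 193 mm) begins 47 mm behind the grasp point.
Start: joints at [92.71, 20.546, 0.682, 0, -70.136, -16.507], TCP at [0.161, 0.655, 0.292] pointing down, gripper open.
Joint ranges: [-176.03, 176.03], [-82.01, 121.73], [-58.28, 71.71], [-173.87, 95.51], [-174.79, -0.11], [-173.66, 173.66]. Speed limits (degrees/s): [136.94, 136.94, 172.46, 180, 180, 180].

### API

Orientations are given as [roll, pitch, yaw] about the fixed x, y, z axes, in that order (R = Rz(yaw) Ry(pitch) Rx(roll)).
In Python, from plant import get_obs, snapshot, close_job gives the robot as it stands.
- The arm moves only by the tool play_rows, never from a script. Its argument "series" is a list of rows, each a list of 5 numbers: the opening in per cent of the stroke, from 0 (shut) to 100 (fully open), then the shift along the tool's x, y, z in m, then the turn about the tool's z in degrees. In form: [[jaw, dx, dy, dz, spin], ...]. A call has 1 to 10 rows; each row is the pose to reach, as a shift and turn from the pose commanded when the call began, along the tool's axes at that moment; what a row does not reach only later rows make up. A row lasts 1/10 s, in which the tool goes at most 50 mm and 8.59 degrees, less where a joint would pass 70% of its speed; a pose out of reach is approached as far as the arm can. A call with a gripper value outside its range is refused whole. The fingers move at their own pace and stop on an object; the grip force is fixed at half the most. Time passes only in rows, so rows that repeat a pose let the fingers close. It gives the time, the measured TCP pose, the force and the opening at its end, in the units of the state.
- get_obs(): the state, without advancing time (a new reading comes with each control period).
- snapshot(name): name is "scene" or "top" or "wrist"; returns a dict with "frame" (384x512x3 uint8, red, green, blue), "z_map" (384x512 float32, m along the optical axis (not along the pixel's ray), 0 where there is no reading), "mtx" (3x3 intrinsics, pixels), "camera_from_world" (4x4, takes a point from world to camera coordinates); the wrist camera has in their place "tool_from_camera" (4x4, takes a point from camera to tool coordinates, whose origin is the TCP and whose axes are the flange's). Camera axes: x right, y up, looking along -z (the intrinsics and any distortion apply to the point x, -y, -z); pixel columns grow to the right and rows downward; lengths in m; the calibration is good to about 2 mm. A picture is of the moment at which its call begins: read the wrist's pose just before it.
- close_job(): hands the job in, once; it reports no verdict.
The state is a dict: "clock": time; "joint_pos": joint angles; "qvel": joint speeds; "tau": joint torques, N m; "tool_pos": TCP position; "orientation": TCP orientation; "force": force on the tool from outside, world axes, zero at the start; "moment": the same for the moment, N m; "opening": finger opening in m.
Only numpy, scipy, OpenCV 4.12 (cv2) and the standard library are available. Lean on these libraries where they do the work, as an engineer would, in place of code of your own. Each camera call takes 0.05 s, during which the arm holds its last target.

### The job

Open the battery lock box on the bench: read the ring of marks round its dial like a clock face, turn the dial right until its pointer stands on the 2 o'clock mark, then left to the 11 o'clock mark, then right to the 1 o'clock mark, stopping for a moment on each. Only then lift the lid by its handle until it stands well open, about 70 degrees or more, and let go, with the dial still at 1 o'clock. Leave the other things on the bench alone.

Things in the scene. Friction and masses are not known exactly. Their poses are not given: they have to be found in the camera images.
- lockbox: dark grey lock box, 295 mm deep (x), 280 mm wide (y), 133 mm high, bolted to the bench. Origin under it at bench level, 140 mm behind its front face; x axis from front to rear, z up. Its front looks to the robot's left (its x axis points 80 to 120 degrees right of the robot's). Front face 50 mm high; from its top edge a panel slopes up 30 degrees to the rear, and behind the panel lies a flat lid.
- panel: aluminium sloping panel, 165 mm up the slope, 280 mm wide, fixed. Origin: middle of its face, on the dial's axis. z: out along that axis (30 degrees from vertical, leaning to the front); x: up the slope, to 12 o'clock; y: level, to 9 o'clock. 12 black marks 30 degrees apart, 50 to 66 mm from the axis: 12 o'clock the wide one with a bar over it, at the slope's top; 3, 6, 9 are long.
- dial_grip (a point): point on the dial's axis, 32 mm out from the panel, where the dial's round hub is best gripped; fixed to the panel, same axes as the panel (it does not turn with the dial).
- dial (a joint): dial: black flange, 80 mm diameter (to 9 mm off the panel), pointer nose and white line at its rim, and a round steel hub, 46 mm diameter, 9 to 43 mm off the panel, gripped at any angle and afresh part way. Rad: 0 = 12 o'clock, growing clockwise (right) seen from outside; 1 o'clock 0.524, 2 o'clock 1.047, 11 o'clock -0.524. Stops at -2 and 2. Drag under 0.1 N m; stays put.
- lid (a joint): flat dark lid, 150 mm front to rear, 284 mm wide, 6 mm thick, hinged along the box's rear top edge. Angle in rad, 0 shut, growing as its front edge swings up and to the rear, stop at 1.75. Stiff hinge: takes about 5 to 7 N at the handle and stays where it is left.
- lid_handle (a point): middle of the lid's steel bow handle: round bar, 12 mm diameter, 100 mm long along the box's y, centre 38 mm above the lid's upper face; when shut 120 mm in front of the hinge line and 44 mm above it, 30 mm behind the lid's front edge. Moves with the lid; x along the lid to the hinge, y along the bar, z out of the lid.
- lid_hinge (a point): middle of the lid's hinge line, which runs along the box's y axis, 155 mm behind the box's origin and 133 mm above the bench.
- screwdriver: bystander: screwdriver, 190 mm long, lying on the bench in front of the box's low face; leave alone. Origin at the middle of its underside.
- tyre: bystander: black rubber model-car wheel, 104 mm diameter, 42 mm high, lying flat; behind the box; leave alone. Origin at the centre of its underside.
- bracket: bystander: aluminium angle bracket, 90 by 60 mm foot, 56 mm high; behind the box; leave alone. Origin at the centre of its foot's underside.

How it is judged (in metres and radians):
On the way, in this order (a step that is already met when the one before it is completed fails the run):
1. dial stopped on 2 o'clock (within 8 degrees), lid still shut (value of joint dial between 0.907 and 1.187 rad and value of joint lid below 0.05 rad), for 0.2 s.
2. dial then stopped on 11 o'clock (within 8 degrees), lid still shut (value of joint dial between -0.664 and -0.384 rad and value of joint lid below 0.05 rad), for 0.2 s.
3. dial then stopped on 1 o'clock (within 8 degrees), lid still shut (value of joint dial between 0.384 and 0.664 rad and value of joint lid below 0.05 rad), for 0.2 s.
4. lid lifted open past 60 degrees (value of joint lid above 1.047 rad), for 0.2 s.
At the end, for the whole second after the job is handed in: The lid stands open by more than 60 degrees and at rest, and the dial's pointer is within 8 degrees of the 1 o'clock mark (value of joint lid above 1.047 rad and value of joint dial between 0.384 and 0.664 rad and velocity of joint lid below 0.05 rad/s); the robot touches nothing.
It fails at once if a bystander (screwdriver, wheel or bracket) is moved by more than 30 mm (distance of any of screwdriver, tyre, bracket from where it was at the start of the episode above 0.03 m).
It also fails if it takes over 72 s, if anything falls off the work surface, if the arm or the gripper's body presses on something with over 40 N, if the wrist force passes 120 N, or if a joint passes its speed limit or range.

## Working session

There is one attempt and no reset: what is moved stays moved. The work goes in short steps, Python scripts to look and compute and a tool call to move; the robot and the scene stay as the last step left them, time stands still between calls to the robot, and variables do not carry over. Pictures are saved under pics/ and viewed, and the job is handed in when it is done.

Besides the shell and the picture viewer there is one more tool, called after "Request:" as name(argument=value, ...) on one line, values as JSON. play_rows: Moves the arm, as the interface text tells. Its arguments: {"type":"object","properties":{"series":{"type":"array"}},"required":["series"]}

```bash
mkdir -p pics; ls
python3 - <<'E'
from plant import get_obs, snapshot
import cv2,numpy as np
o=get_obs()
for k,v in o.items(): print(k,v)
for n in ["scene","top","wrist"]:
    s=snapshot(n); np.savez("pics/%s0.npz"%n,**s)
    cv2.imwrite("pics/%s0.png"%n,s["frame"][:,:,::-1])
    print(n,s["mtx"].tolist(), {k:np.round(v,4).tolist() for k,v in s.items() if k.endswith(("world","camera"))}, (s["z_map"]>0).mean(), s.keys())
E
```

```text
pics
clock 0.0
joint_pos [ 9.27099091e+01  2.05905890e+01  6.32801764e-01 -1.93387070e-02
 -7.01384204e+01 -1.65067601e+01]
qvel [ 0.08181023  0.06721365 -0.03534378 -0.04900303  0.00307986 -0.06764291]
tau [ 6.94095743e-04 -5.82722998e+01  2.93055189e+01  6.99753240e+00
  7.03173835e-03 -1.36252502e-04]
tool_pos [0.16090686 0.65512708 0.29122725]
orientation [ 1.79902592e+02 -9.90743749e-03 -1.38034282e+01]
force [-0.35890799 -0.47649952  0.26506665]
moment [-0.00321622  0.02494949  0.04020311]
opening 0.08774731178990657
scene [[402.90037939731326, 0.0, 255.00209173872324], [0.0, 402.90037939731326, 182.7870868864134], [0.0, 0.0, 1.0]] {'camera_from_world': [[0.2796, 0.9601, 0.01, -0.1655], [-0.6975, 0.196, 0.6893, 0.3058], [0.6598, -0.1997, 0.7245, -1.664], [0.0, 0.0, 0.0, 1.0]]} 0.996002197265625 dict_keys(['frame', 'z_map', 'mtx', 'camera_from_world'])
top [[464.61831483745357, 0.0, 264.7217866425761], [0.0, 464.61831483745357, 189.27667633051814], [0.0, 0.0, 1.0]] {'camera_from_world': [[-0.0146, -0.9999, 0.0065, 0.0281], [0.9842, -0.0133, 0.1768, -0.5668], [-0.1767, 0.009, 0.9842, -1.313], [0.0, 0.0, 0.0, 1.0]]} 0.99609375 dict_keys(['frame', 'z_map', 'mtx', 'camera_from_world'])
wrist [[315.27840703453523, 0.0, 256.9532684033299], [0.0, 315.27840703453523, 190.05833876405595], [0.0, 0.0, 1.0]] {'tool_from_camera': [[0.0002, 0.9618, 0.2736, 0.0741], [1.0, -0.0002, -0.0, -0.0005], [0.0, 0.2736, -0.9618, -0.0922], [0.0, 0.0, 0.0, 1.0]]} 0.9961446126302084 dict_keys(['frame', 'z_map', 'mtx', 'tool_from_camera'])
```

View pics/scene0.png

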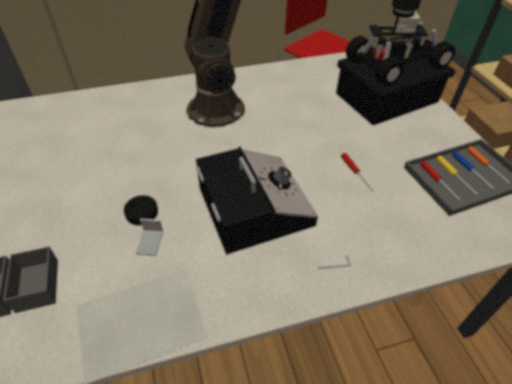

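View pics/top0.png

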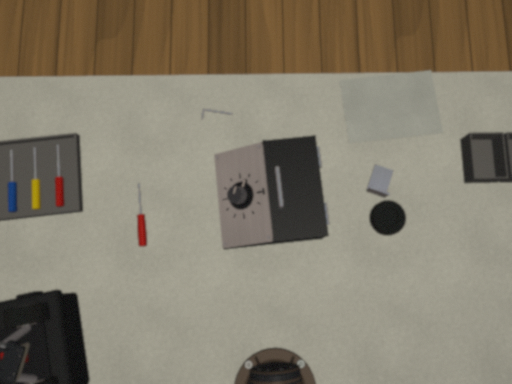

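View pics/wrist0.png

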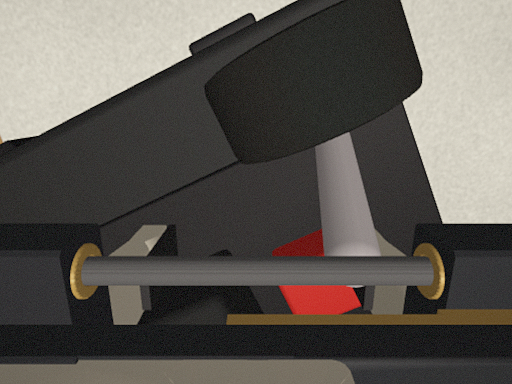

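The scene view shows the box at about (255,195), with the dial at (280,178). In the top view the panel is at (245,195), the dial hub at (240,195) and the handle at (279,187). The tyre (388,218) and bracket (380,180) are to the right, and the screwdriver (141,215) is to the left. Next I'll measure the box pose from depth.

```bash
cat > h.py <<'E'
import numpy as np,cv2
def cloud(s):
    K=s["mtx"];z=s["z_map"];v,u=np.mgrid[:z.shape[0],:z.shape[1]]
    X=np.stack([(u-K[0,2])/K[0,0]*z,-(v-K[1,2])/K[1,1]*z,-z],-1)
    if "camera_from_world" in s: T=np.linalg.inv(s["camera_from_world"]);return X@T[:3,:3].T+T[:3,3]
    return X
def proj(s,P):
    T=s["camera_from_world"];K=s["mtx"];c=np.atleast_2d(P)@T[:3,:3].T+T[:3,3]
    return np.stack([K[0,0]*c[:,0]/-c[:,2]+K[0,2],K[1,1]*-c[:,1]/-c[:,2]+K[1,2]],-1)
E
python3 - <<'E'
from h import *
s=dict(np.load("pics/top0.npz"));W=cloud(s)
m=np.zeros(W.shape[:2],bool);m[130:255,205:335]=1
z=W[...,2]
lid=m&(z>0.125)&(z<0.150); 
P=W[lid]; print("lid z",np.median(P[:,2]),len(P))
n,lab,st,ce=cv2.connectedComponentsWithStats(lid.astype(np.uint8)); print(st[:6].tolist())
# table z
print("table",np.median(z[270:330,150:230]))
# handle
h=m&(z>0.165); h[:, :265]=0; print("handle",W[h].mean(0),np.percentile(W[h],[1,99],axis=0).tolist(),h.sum())
# rim of everything raised >0.04
b=m&(z>0.042)
r=cv2.minAreaRect(W[lid][:,:2].astype(np.float32)*1000);print("lid rect",r)
# hub
hub=m&(z>0.10);hub[:,262:]=0; hub[:215-0,:215]=0
ys,xs=np.where(hub);print(hub.sum(),xs.min(),xs.max(),ys.min(),ys.max())
# panel plane: bright pixels in panel
g=s["frame"].astype(float).mean(-1)
pm=m&(z>0.045)&(z<0.135)&(g>90); pm[:,275:]=0
Q=W[pm];c=Q.mean(0);U,S,Vt=np.linalg.svd(Q-c,full_matrices=False);nn=Vt[2]*np.sign(Vt[2][2]);print("panel n",nn,np.degrees(np.arccos(nn[2])),"az",np.degrees(np.arctan2(nn[1],nn[0])),S/np.sqrt(len(Q)),c,len(Q))
big=cv2.resize(s["frame"][125:265,200:340,::-1],None,fx=4,fy=4,interpolation=cv2.INTER_CUBIC);cv2.imwrite("pics/topcrop.png",big)
E
```

```text
lid z 0.1366357468039444 6048
[[0, 0, 512, 384, 190560], [257, 136, 72, 106, 5889], [255, 145, 2, 2, 2], [256, 159, 1, 1, 1], [258, 177, 1, 1, 1], [260, 185, 1, 1, 1]]
table -0.0012703114766865475
handle [ 0.51081068 -0.00710006  0.3953976 ] [[0.32626225477906945, -0.02412571578702075, 0.17222300595626963], [0.6050207144461035, 0.03230742408544068, 1.3922943463308581]] 219
lid rect ((552.2987060546875, -10.510726928710938), (285.0260314941406, 266.0666809082031), 5.313080787658691)
1805 214 261 131 250
panel n [-0.04487474  0.49859132  0.86567485] 30.040145674080158 az 95.14293846928668 [0.08571677 0.05038774 0.00324839] [0.54017084 0.0836992  0.09174956] 4290
```

View pics/topcrop.png

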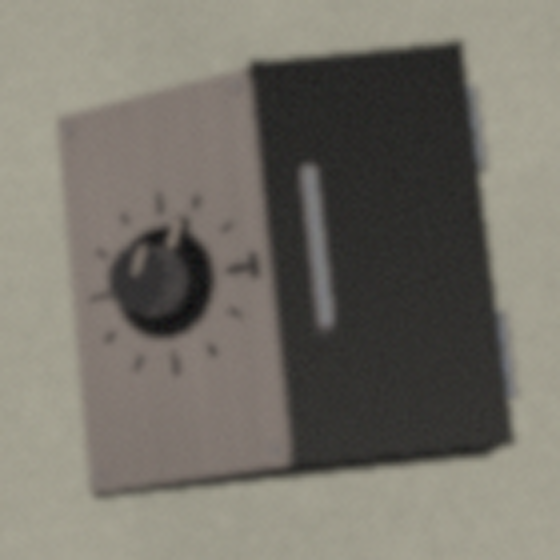

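The top crop shows the dial centre at about (168,282). The wide 12 o'clock mark is at (245,267), 9 o'clock at (158,200), and the pointer is at (178,228), so between 9 and 10. Next I'll fit the panel axis from the marks and measure the handle.

```bash
cat >> h.py <<'E'
def rays(s,uv):
    K=s["mtx"];T=np.linalg.inv(s["camera_from_world"]);uv=np.atleast_2d(uv).astype(float)
    d=np.stack([(uv[:,0]-K[0,2])/K[0,0],-(uv[:,1]-K[1,2])/K[1,1],-np.ones(len(uv))],-1)@T[:3,:3].T
    return T[:3,3],d
def onplane(s,uv,p,n):
    o,d=rays(s,uv);return o+d*(((p-o)@n)/(d@n))[:,None]
E
python3 - <<'E'
from h import *
from scipy.optimize import least_squares
for name in ["top","scene"]:
    s=dict(np.load("pics/%s0.npz"%name));W=cloud(s)
    yaw=np.radians(-84.86);bx=np.array([np.cos(yaw),np.sin(yaw),0]);by=np.array([-bx[1],bx[0],0])
    n=-0.5*bx+np.array([0,0,.866]);ux=.866*bx+np.array([0,0,.5])
    n/=np.linalg.norm(n);ux/=np.linalg.norm(ux)
    if name=="top":
        marks=np.array([(245,267),(227,226),(196,200),(158,200),(123,216),(102,253),(98,296),(109,337),(139,362),(177,365),(212,351),(235,313)])/4-[.375,.375]+[200,125]
        # fit plane point from depth
        g=s["frame"].astype(float).mean(-1);m=np.zeros(g.shape,bool);m[150:245,218:258]=1
        m&=(g>95);Q=W[m];off=np.median(Q@n);p0=n*off
        P=onplane(s,marks,p0,n)
        c=P.mean(0);c=(P[[3]].mean(0)+P[9])/2
        A=np.stack([P@ux,P@by],-1)
        (a,b,r),*_=np.linalg.lstsq(np.c_[2*A[1:],np.ones(11)],(A[1:]**2).sum(1),rcond=None);r=np.sqrt(r+a*a+b*b)
        c=a*ux+b*by+off*n
        print("centre",c,"r",r,"angles",np.degrees(np.arctan2(-(A[:,1]-b),A[:,0]-a)).round(1))
        for uv in [(175,235),(183,222)]:
            q=onplane(s,np.array(uv)/4-.375+[200,125],p0+n*.009,n)[0]; print("pointer deg",np.degrees(np.arctan2(-(q-c)@by,(q-c)@ux)),np.linalg.norm(q-c))
        org=c-bx*(-.0686)-np.array([0,0,.0912]);print("origin from panel",org)
        h=np.array([(309,168),(325,326)])/4-.375+[200,125]
        H=onplane(s,h,np.array([0,0,.179]),np.array([0,0,1.]));print("handle ends",H,H.mean(0),"dir",H[1]-H[0]);d=H[0]-H[1];print(np.degrees(np.arctan2(d[1],d[0])))
        print("handle pred",org+bx*.035+[0,0,.177])
        # lid corners at z=.139
        L=np.array([(253,64),(462,45),(512,440),(292,462)])/4-.375+[200,125]
        Lw=onplane(s,L,np.array([0,0,.139]),np.array([0,0,1.]))
        print("lid corners box",np.c_[(Lw-org)@bx,(Lw-org)@by].round(4).tolist())
    else:
        c=np.load("pics/c.npy")
    np.save("pics/c.npy",c)
    pts=[c,c+n*.043,org+bx*.035+[0,0,.177],org+bx*.005+by*.14+[0,0,.139],org+bx*.155+by*.14+[0,0,.139],org+bx*.155-by*.14+[0,0,.139],org+bx*-.14-by*.14+[0,0,.05],org+bx*-.14+by*.14+[0,0,.05]]
    im=cv2.resize(s["frame"][:,:,::-1],None,fx=3,fy=3,interpolation=cv2.INTER_CUBIC).copy()
    for q in proj(s,np.array(pts)): cv2.circle(im,tuple(np.int32(q*3+1)),4,(0,255,0),1)
    cv2.imwrite("pics/ov_%s.png"%name,im[390:390+390,560:1060])
E
```

```text
centre [0.5442566  0.08665193 0.09004078] r 0.0612060953938719 angles [   0.7  -29.9  -60.7  -91.2 -120.8 -150.2  179.8  149.7  119.6   88.9
   60.7   30.9]
pointer deg -62.79483140466434 0.03490639597277692
pointer deg -58.77424539794509 0.045277823822620376
origin from panel [ 0.55040245  0.01832779 -0.00115922]
handle ends [[ 0.60519148 -0.01217854  0.179     ]
 [ 0.49832235 -0.02066941  0.179     ]] [ 0.55175691 -0.01642398  0.179     ] dir [-0.10686913 -0.00849087  0.        ]
4.542670408221065
handle pred [ 0.55353808 -0.01653147  0.17584078]
lid corners box [[0.0068, 0.1389], [0.1538, 0.1376], [0.1533, -0.14], [0.0042, -0.1393]]
```

View pics/ov_top.png

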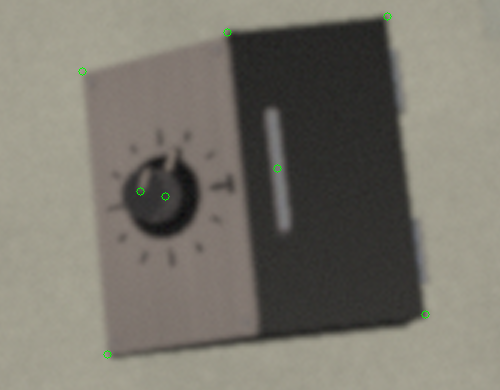

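View pics/ov_scene.png

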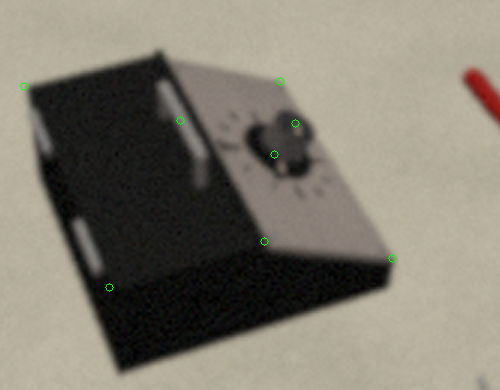

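The fit from the marks agrees with the panel, lid and handle. The box yaw is about -84.9°, the dial axis meets the panel at (0.544, 0.087, 0.091), and the pointer is at about -60°. I'll lift and travel to above the dial.

Request:
play_rows(series=[[100,0,0,-0.05,0],[100,0.05,0.044,-0.05,5],[100,0.1,0.089,-0.05,10],[100,0.15,0.133,-0.05,15],[100,0.2,0.177,-0.05,20],[100,0.25,0.222,-0.05,25],[100,0.3,0.266,-0.05,30],[100,0.35,0.31,-0.05,35],[100,0.4,0.355,-0.05,40],[100,0.45,0.4,-0.05,46]])

```text
clock: 1.15
tool_pos: [0.4172, 0.2832, 0.3423]
orientation: [-180.0, 0.0, -60.0]
force: [0.5, 0.7, 0.5]
opening: 0.0878
```

```bash
cat >> h.py <<'E'
def go(x,y,z,yaw):
    from plant import get_obs
    o=get_obs();p=o["tool_pos"];w=o["orientation"][2];r=np.radians(w)
    d=np.array([x,y,z])-p
    print("t",round(o["clock"],2),"pos",np.round(p,4),"rpy",np.round(o["orientation"],2),"F",np.round(o["force"],1),"open",round(o["opening"],4),"j",np.round(o["joint_pos"],1))
    print("dx dy dz spin",np.round([d[0]*np.cos(r)+d[1]*np.sin(r),d[0]*np.sin(r)-d[1]*np.cos(r),-d[2],-((yaw-w+180)%360-180)],4))
E
python3 -c "
from h import *
go(.5425,.103,.25,-59.86)"
```

```text
t 1.15 pos [0.4172 0.2832 0.3423] rpy [-1.7998e+02  1.0000e-02 -5.9990e+01] F [0.5 0.7 0.5] open 0.0878 j [ 56.5   2.5 -15.8  -0.  -71.7 -26.5]
dx dy dz spin [ 0.2187 -0.0184  0.0923 -0.1262]
```

Request:
play_rows(series=[[100,0.05,-0.004,0.02,0],[100,0.1,-0.008,0.04,0],[100,0.14,-0.012,0.06,0],[100,0.18,-0.016,0.08,0],[100,0.21,-0.018,0.09,0],[100,0.218,-0.018,0.092,0],[100,0.218,-0.018,0.092,0],[100,0.218,-0.018,0.092,0]])

```text
clock: 1.95
tool_pos: [0.5417, 0.1062, 0.2505]
orientation: [-180.0, 0.0, -59.8]
force: [0.8, 0.7, 0.7]
opening: 0.0878
```

```bash
python3 -c "
from h import *
from plant import snapshot
go(.5425,.103,.171,-59.86)
s=snapshot('wrist');cv2.imwrite('pics/w1.png',s['frame'][:,:,::-1])"
```

```text
t 1.95 pos [0.5417 0.1062 0.2505] rpy [-179.98    0.    -59.8 ] F [0.8 0.7 0.7] open 0.0878 j [ 31.4  10.8 -18.4  -0.  -60.7  -1.2]
dx dy dz spin [0.0032 0.001  0.0795 0.0556]
```

View pics/w1.png

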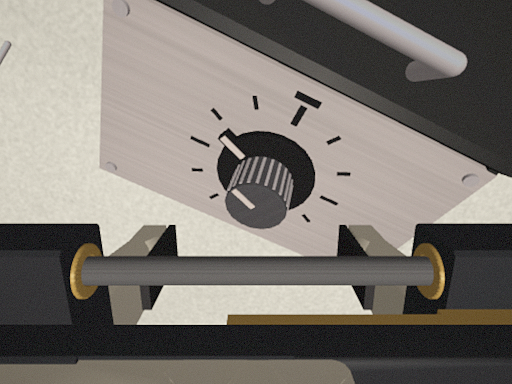

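The wrist view shows the 12 o'clock mark at (303,105), 10 at (216,114) and 9 at (200,141). The rim pointer line runs from (222,138) to (242,158), and the knurled hub at (257,205) is centred between the jaws. I'll compute the dial angle from this view.

```bash
cat >> h.py <<'E'
from scipy.spatial.transform import Rotation as Rt
YAW=np.radians(-84.86);BX=np.array([np.cos(YAW),np.sin(YAW),0]);BY=np.array([-BX[1],BX[0],0]);EZ=np.array([0,0,1.])
N=-.5*BX+np.sqrt(.75)*EZ;UX=np.sqrt(.75)*BX+.5*EZ;C=np.array([.544,.0866,.0912])
def wsnap(fn=None):
    from plant import get_obs,snapshot
    o=get_obs();s=snapshot("wrist");T=np.eye(4);T[:3,:3]=Rt.from_euler("xyz",o["orientation"],degrees=True).as_matrix();T[:3,3]=o["tool_pos"]
    s["camera_from_world"]=np.linalg.inv(T@s["tool_from_camera"])
    if fn: cv2.imwrite("pics/%s.png"%fn,s["frame"][:,:,::-1]); np.savez("pics/%s.npz"%fn,**s)
    return s
def angs(s,uv,h):
    q=onplane(s,np.array(uv),C+N*h,N)-C-N*h
    return np.c_[np.degrees(np.arctan2(-q@BY,q@UX)),np.hypot(q@BY,q@UX)*1000].round(1)
E
python3 -c "
from h import *
s=wsnap('w2')
print(angs(s,[(303,110),(255,102),(216,114),(200,141),(344,174)],0))
print(angs(s,[(222,138),(231,147),(242,158)],.009))"
```

```text
[[ -0.4  62.1]
 [-31.9  60.7]
 [-62.3  61.5]
 [-91.5  59.3]
 [ 61.   60.1]]
[[-67.7  46.9]
 [-68.6  37.3]
 [-70.6  25.1]]
```

Request:
play_rows(series=[[100,0.002,0.001,0.03,0],[100,0.003,0.001,0.05,0],[100,0.003,0.001,0.065,0],[100,0.003,0.001,0.075,0],[100,0.003,0.001,0.0795,0],[100,0.003,0.001,0.0795,0],[100,0.003,0.001,0.0795,0]])

```text
clock: 2.75
tool_pos: [0.5428, 0.1031, 0.1714]
orientation: [-179.9, -0.0, -59.8]
force: [-0.7, -0.1, 0.4]
opening: 0.088
```

Request:
play_rows(series=[[0,0,0,0,0],[0,0,0,0,0],[0,0,0,0,0],[0,0,0,0,0],[0,0,0,0,0]])

```text
clock: 3.25
tool_pos: [0.5412, 0.1021, 0.1711]
orientation: [179.9, 0.0, -59.8]
force: [-0.4, 0.3, 0.7]
opening: 0.0538
```

```bash
python3 -c "
from h import *
go(.5425,.103,.171,-59.86)
wsnap('w3')"
```

```text
t 3.25 pos [0.5412 0.1021 0.1711] rpy [ 1.7989e+02  3.0000e-02 -5.9850e+01] F [-0.4  0.3  0.7] open 0.0538 j [ 31.   15.4 -24.2  -0.  -50.5  -0.9]
dx dy dz spin [-0.0001 -0.0016  0.0001  0.0138]
```

View pics/w3.png

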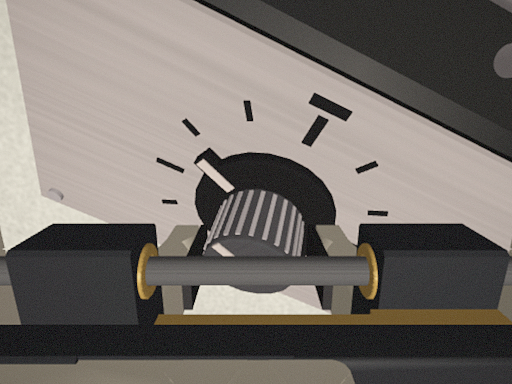

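The fingers are closing round the hub, with 54 mm of opening left and a small force. I'll let them finish closing, then turn right.

Request:
play_rows(series=[[0,0,0,0,0],[0,0,0,0,0],[0,0,0,0,0],[0,0,0,0,0],[0,0,0,0,5],[0,0,0,0,10]])

```text
clock: 3.9
tool_pos: [0.5428, 0.103, 0.171]
orientation: [-179.9, 0.0, -69.9]
force: [-3.4, 2.2, 2.6]
opening: 0.0473
```

```bash
python3 -c "
from h import *
go(.5425,.103,.171,-34.86-75)
wsnap('w4')"
```

```text
t 3.9 pos [0.5428 0.103  0.171 ] rpy [-1.7994e+02  1.0000e-02 -6.9950e+01] F [-3.4  2.2  2.6] open 0.0473 j [ 31.1  15.5 -24.1   0.  -50.4 -11. ]
dx dy dz spin [-1.00000e-04  3.00000e-04 -0.00000e+00  3.99103e+01]
```

View pics/w4.png

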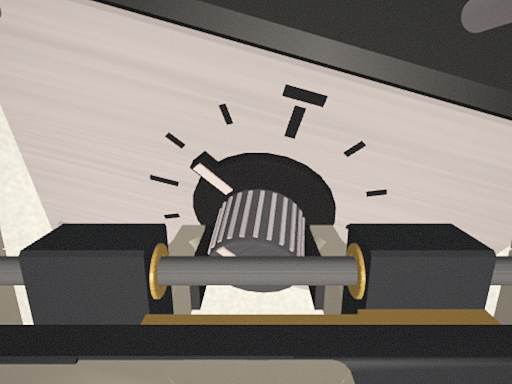

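The grip holds: the pointer keeps its place in the wrist image at about (212,177) while the marks move, and the force is low. I'll continue the stroke.

Request:
play_rows(series=[[0,0,0,0,5],[0,0,0,0,10],[0,0,0,0,15],[0,0,0,0,20],[0,0,0,0,25],[0,0,0,0,30],[0,0,0,0,35],[0,0,0,0,40],[0,0,0,0,40]])

```text
clock: 4.85
tool_pos: [0.5446, 0.1044, 0.1723]
orientation: [-179.8, 0.2, -109.7]
force: [-1.6, 5.5, 5.4]
opening: 0.0483
```

```bash
cat >> h.py <<'E'
def rect(s,fn,h=.009):
    # panel-plane view at height h: 12 o'clock up, 4 px/mm
    g=np.arange(-70,70.01,.3)/1000;
    X,Yc=np.meshgrid(g,-g);P=(C+N*h)+UX*Yc[...,None]-BY*X[...,None]
    q=proj(s,P.reshape(-1,3)).reshape(P.shape[:2]+(2,)).astype(np.float32)
    im=cv2.remap(s["frame"],q[...,0],q[...,1],cv2.INTER_LINEAR)
    cv2.imwrite("pics/%s.png"%fn,im[:,:,::-1]);return im
E
python3 -c "
from h import *
go(.5425,.103,.171,-34.86-75)
rect(wsnap('w5'),'r5')"
```

```text
t 4.85 pos [0.5446 0.1044 0.1723] rpy [-179.75    0.24 -109.71] F [-1.6  5.5  5.4] open 0.0483 j [ 31.1  15.4 -24.    0.1 -50.3 -50.9]
dx dy dz spin [0.002  0.0015 0.0013 0.1488]
```

View pics/w5.png

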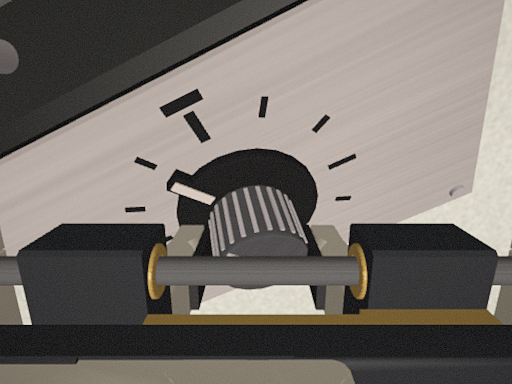

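View pics/r5.png

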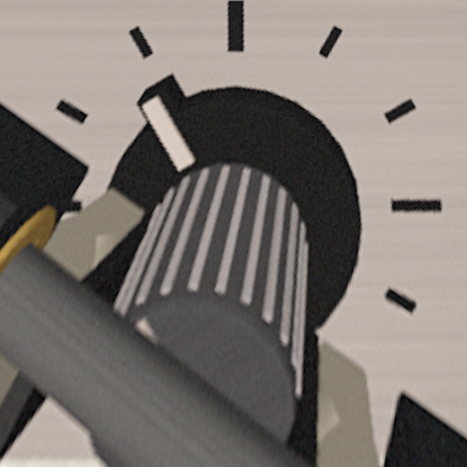

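The rectified view reads the pointer at about -30°, just on the 11 o'clock mark at (140,41), so the stroke gave about 38°. I'll regrip and repeat.

Request:
play_rows(series=[[75,0,0,0,0],[75,0,0,0,0],[75,0,0,0,0],[75,0,0,0,-8],[75,0,0,0,-16],[75,0,0,0,-24],[75,0,0,0,-32],[75,0,0,0,-40],[75,0,0,0,-48],[75,0,0,0,-52]])

```text
clock: 5.9
tool_pos: [0.5415, 0.1027, 0.1709]
orientation: [179.9, 0.1, -57.5]
force: [-12.0, 6.2, 18.0]
opening: 0.0656
```

```bash
python3 -c "
from h import *
go(.5425,.103,.171,-59.86)
rect(wsnap('w6'),'r6')"
```

```text
t 5.9 pos [0.5415 0.1027 0.1709] rpy [ 1.7989e+02  6.0000e-02 -5.7510e+01] F [-12.    6.2  18. ] open 0.0656 j [ 31.1  15.4 -24.1  -0.1 -50.6   1.5]
dx dy dz spin [ 2.0000e-04 -1.0000e-03 -1.0000e-04  2.3546e+00]
```

View pics/r6.png

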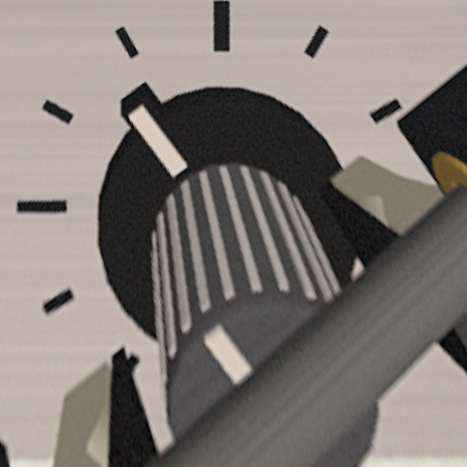

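Request:
play_rows(series=[[0,0,0,0,0],[0,0,0,0,0],[0,0,0,0,0],[0,0,0,0,0],[0,0,0,0,0],[0,0,0,0,0]])

```text
clock: 6.55
tool_pos: [0.5421, 0.1027, 0.1707]
orientation: [180.0, 0.0, -57.8]
force: [-4.0, 3.7, 7.8]
opening: 0.0489
```

Request:
play_rows(series=[[0,0,0,0,5],[0,0,0,0,10],[0,0,0,0,15],[0,0,0,0,20],[0,0,0,0,25],[0,0,0,0,30],[0,0,0,0,35],[0,0,0,0,40],[0,0,0,0,45],[0,0,0,0,50]])

```text
clock: 7.55
tool_pos: [0.5444, 0.1039, 0.1717]
orientation: [-179.8, 0.2, -107.8]
force: [-1.7, 5.5, 6.7]
opening: 0.0481
```

Request:
play_rows(series=[[75,0,0,0,0],[75,0,0,0,0],[75,0,0,0,0],[75,0,0,0,-8],[75,0,0,0,-16],[75,0,0,0,-24],[75,0,0,0,-32],[75,0,0,0,-40],[75,0,0,0,-48],[75,0,0,0,-50]])

```text
clock: 8.55
tool_pos: [0.5409, 0.1024, 0.1708]
orientation: [179.8, 0.1, -57.5]
force: [-10.0, 6.0, 16.2]
opening: 0.0656
```

```bash
python3 -c "
from h import *
go(.5425,.103,.171,-59.86)
rect(wsnap('w7'),'r7')"
```

```text
t 8.55 pos [0.5409 0.1024 0.1708] rpy [ 1.7982e+02  7.0000e-02 -5.7480e+01] F [-10.    6.   16.2] open 0.0656 j [ 31.1  15.4 -24.1  -0.1 -50.6   1.5]
dx dy dz spin [ 3.0000e-04 -1.7000e-03 -2.0000e-04  2.3755e+00]
```

View pics/r7.png

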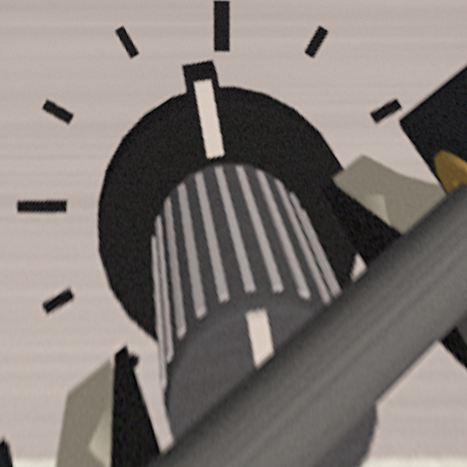

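The pointer is now at about -8°. The open fingers rubbed on the flange during the return spin (Fz of 16 N) and dragged the dial back a little, so I'll lift 12 mm during return spins.

Request:
play_rows(series=[[0,0,0,-0.002,0],[0,0,0,-0.002,0],[0,0,0,-0.002,0],[0,0,0,-0.002,0],[0,0,0,-0.002,0],[0,0,0,-0.002,0],[0,0,0,-0.002,5],[0,0,0,-0.002,10],[0,0,0,-0.002,15],[0,0,0,-0.002,20]])

```text
clock: 9.6
tool_pos: [0.543, 0.1037, 0.1731]
orientation: [-179.9, 0.1, -77.9]
force: [-1.3, 5.6, 2.9]
opening: 0.0459
```

Request:
play_rows(series=[[0,0,0,0,5],[0,0,0,0,10],[0,0,0,0,15],[0,0,0,0,20],[0,0,0,0,25],[0,0,0,0,30],[75,0,0,0,30],[75,0,0,0,30],[75,0,0,0,30],[75,0,0,-0.015,30]])

```text
clock: 10.6
tool_pos: [0.5409, 0.1018, 0.1856]
orientation: [179.8, -0.2, -107.8]
force: [-0.5, -0.1, 0.4]
opening: 0.0655
```

Request:
play_rows(series=[[100,0,0,0,-8],[100,0,0,0,-16],[100,0,0,0,-24],[100,0,0,0,-32],[100,0,0,0,-40],[100,0,0,0,-48],[100,0,0,0,-48]])

```text
clock: 11.3
tool_pos: [0.5421, 0.1023, 0.1872]
orientation: [179.9, 0.0, -59.6]
force: [0.3, 0.5, -0.1]
opening: 0.0875
```

```bash
python3 -c "
from h import *
go(.5425,.103,.173,-59.86)
rect(wsnap('w8'),'r8')"
```

```text
t 11.3 pos [0.5421 0.1023 0.1872] rpy [179.93   0.   -59.65] F [ 0.3  0.5 -0.1] open 0.0875 j [ 31.   14.4 -23.   -0.  -52.6  -0.7]
dx dy dz spin [-0.0004 -0.0007  0.0142  0.2146]
```

View pics/r8.png

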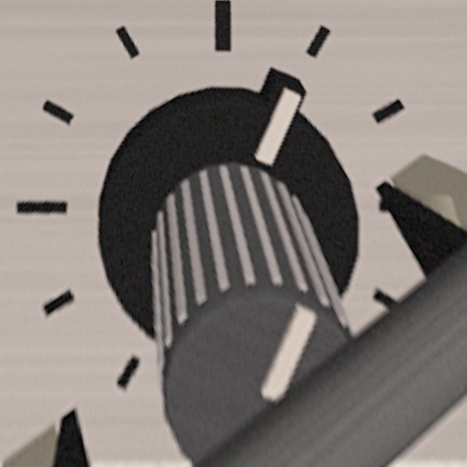

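The pointer now reads about +22°, with the line from (264,162) to (292,92). One more right stroke, measured while still gripped.

Request:
play_rows(series=[[75,0,-0.001,0.008,0],[75,0,-0.001,0.014,0],[0,0,-0.001,0.014,0],[0,0,-0.001,0.014,0],[0,0,-0.001,0.014,0],[0,0,-0.001,0.014,0],[0,0,-0.001,0.014,0],[0,0,-0.001,0.014,0]])

```text
clock: 12.15
tool_pos: [0.5426, 0.1028, 0.1735]
orientation: [179.9, 0.0, -59.8]
force: [-4.1, -2.5, 1.2]
opening: 0.0484
```

Request:
play_rows(series=[[0,0,0,0,5],[0,0,0,0,10],[0,0,0,0,15],[0,0,0,0,20],[0,0,0,0,25],[0,0,0,0,30],[0,0,0,0,35],[0,0,0,0,40],[0,0,0,0,45],[0,0,0,0,45]])

```text
clock: 13.15
tool_pos: [0.5442, 0.1042, 0.1745]
orientation: [-179.9, 0.1, -104.9]
force: [-5.3, 3.1, 3.2]
opening: 0.0469
```

```bash
python3 -c "
from h import *
go(.5425,.103,.173,-59.86)
rect(wsnap('w9'),'r9')"
```

```text
t 13.15 pos [0.5442 0.1042 0.1745] rpy [-1.7987e+02  1.2000e-01 -1.0486e+02] F [-5.3  3.1  3.2] open 0.0469 j [ 31.1  15.3 -23.7   0.  -50.8 -46. ]
dx dy dz spin [ 1.60000e-03  1.30000e-03  1.50000e-03 -4.50014e+01]
```

View pics/r9.png

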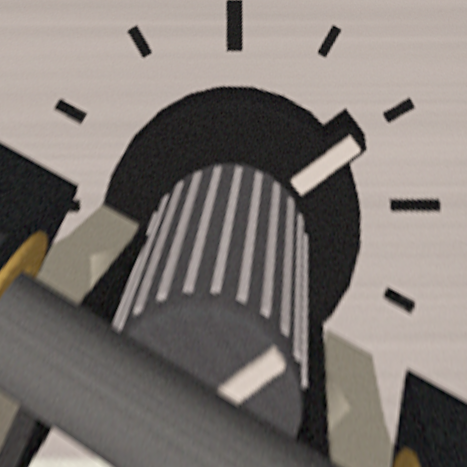

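The dial reads about +53°, from the line (298,187) to (355,145). It needs about 6–7° more, so I'll add 9° of spin and dwell.

Request:
play_rows(series=[[0,0,0,0,4],[0,0,0,0,8],[0,0,0,0,9],[0,0,0,0,9],[0,0,0,0,9],[0,0,0,0,9],[0,0,0,0,9]])

```text
clock: 13.9
tool_pos: [0.5449, 0.1048, 0.1752]
orientation: [-179.8, 0.2, -113.6]
force: [-4.6, 3.8, 5.3]
opening: 0.0481
```

```bash
python3 -c "
from h import *
go(.5425,.103,.173,-59.86)
rect(wsnap('w10'),'r10')"
```

```text
t 13.9 pos [0.5449 0.1048 0.1752] rpy [-179.81    0.22 -113.65] F [-4.6  3.8  5.3] open 0.0481 j [ 31.1  15.3 -23.7   0.  -50.7 -54.8]
dx dy dz spin [ 2.60000e-03  1.50000e-03  2.20000e-03 -5.37853e+01]
```

View pics/r10.png

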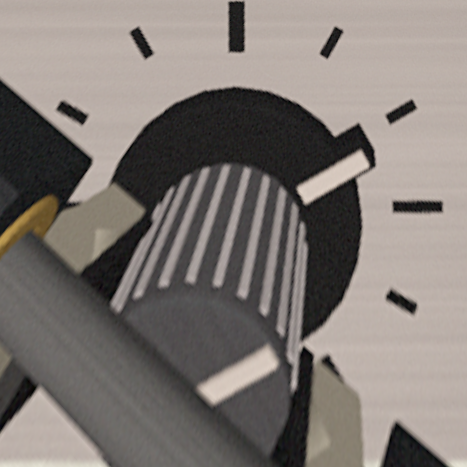

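The pointer is at about 60°, on the 2 o'clock mark at (400,110), and at rest. Now I'll turn left, starting from this same grip.

Request:
play_rows(series=[[0,0,0,0,-5],[0,0,0,0,-10],[0,0,0,0,-15],[0,0,0,0,-20],[0,0,0,0,-25],[0,0,0,0,-30],[0,0,0,0,-35],[0,0,0,0,-40],[0,0,0,0,-45],[0,0,0,0,-50]])

```text
clock: 14.95
tool_pos: [0.5426, 0.1033, 0.1741]
orientation: [179.9, 0.0, -63.7]
force: [-7.6, 4.2, 13.9]
opening: 0.0473
```

Request:
play_rows(series=[[0,0,0,0,-4],[75,0,0,0,-4],[75,0,0,0,-4],[75,0,0,0,-4],[100,0,0,-0.015,-4],[100,0,0,-0.015,4],[100,0,0,-0.015,12],[100,0,0,-0.015,20],[100,0,0,-0.015,28],[100,0,0,-0.015,36]])

```text
clock: 15.95
tool_pos: [0.5438, 0.1034, 0.1887]
orientation: [-180.0, 0.0, -100.1]
force: [0.2, -0.3, 0.3]
opening: 0.0877
```

Request:
play_rows(series=[[100,0,0,0,8],[100,0,0,0,11],[80,0,0,0.008,11],[75,0,0,0.014,11],[75,0,0,0.014,11]])

```text
clock: 16.45
tool_pos: [0.5429, 0.103, 0.1733]
orientation: [179.9, -0.1, -110.7]
force: [0.7, 0.0, -0.6]
opening: 0.0693
```

```bash
python3 -c "
from h import *
go(.5425,.103,.173,-109)
rect(wsnap('w11'),'r11')"
```

```text
t 16.45 pos [0.5429 0.103  0.1733] rpy [ 1.7992e+02 -8.0000e-02 -1.1073e+02] F [ 0.7  0.  -0.6] open 0.0693 j [ 31.   15.4 -23.8  -0.  -50.9 -51.8]
dx dy dz spin [ 1.0000e-04  3.0000e-04  3.0000e-04 -1.7308e+00]
```

View pics/r11.png

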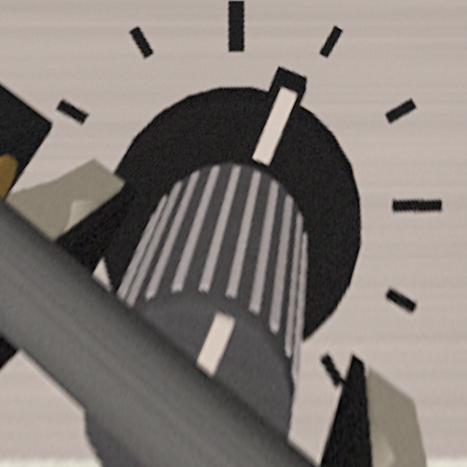

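The pointer is at about +21°. I'll do the second left stroke.

Request:
play_rows(series=[[0,0,0,0,0],[0,0,0,0,0],[0,0,0,0,0],[0,0,0,0,0],[0,0,0,0,0],[0,0,0,0,-5],[0,0,0,0,-10],[0,0,0,0,-15],[0,0,0,0,-20],[0,0,0,0,-25]])

```text
clock: 17.5
tool_pos: [0.5432, 0.1032, 0.1748]
orientation: [180.0, 0.0, -85.6]
force: [3.5, -0.8, -3.2]
opening: 0.0455
```

Request:
play_rows(series=[[0,0,0,0,-5],[0,0,0,0,-10],[0,0,0,0,-15],[0,0,0,0,-20],[0,0,0,0,-25],[0,0,0,0,-28],[75,0,0,0,-28],[75,0,0,0,-28],[75,0,0,0,-28],[100,0,0,-0.015,-28]])

```text
clock: 18.5
tool_pos: [0.5422, 0.1028, 0.188]
orientation: [179.8, 0.0, -57.8]
force: [0.4, 0.6, 0.0]
opening: 0.0693
```

```bash
python3 -c "
from h import *
go(.5425,.103,.173,-109)
rect(wsnap('w12'),'r12')"
```

```text
t 18.5 pos [0.5422 0.1028 0.188 ] rpy [ 1.7979e+02  4.0000e-02 -5.7840e+01] F [0.4 0.6 0. ] open 0.0693 j [ 31.   14.4 -22.9  -0.  -52.9   1.1]
dx dy dz spin [-1.00000e-04 -3.00000e-04  1.50000e-02  5.11632e+01]
```

View pics/r12.png

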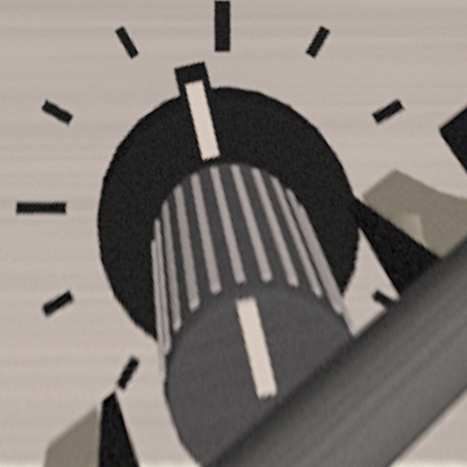

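The pointer is at about -12°. I'll regrip nearer the middle and turn a further 18° or so to the left.

Request:
play_rows(series=[[100,0,0,0,8],[100,0,0,0,16],[100,0,0,0,24],[100,0,0,0,32],[100,0,0,0,40],[80,0,0,0.007,40],[75,0,0,0.0145,40],[50,0,0,0.0145,40],[0,0,0,0.0145,40],[0,0,0,0.0145,40]])

```text
clock: 19.55
tool_pos: [0.5435, 0.1032, 0.1752]
orientation: [-180.0, -0.0, -97.7]
force: [-0.7, 0.5, -0.1]
opening: 0.053
```

Request:
play_rows(series=[[0,0,0,0,0],[0,0,0,0,0],[0,0,0,0,0],[0,0,0,0,-5],[0,0,0,0,-10],[0,0,0,0,-15],[0,0,0,0,-20],[0,0,0,0,-23],[0,0,0,0,-23],[0,0,0,0,-23]])

```text
clock: 20.55
tool_pos: [0.5431, 0.1032, 0.1753]
orientation: [180.0, 0.0, -74.9]
force: [-1.2, 0.9, 2.8]
opening: 0.0461
```

```bash
python3 -c "
from h import *
go(.5425,.103,.173,-109)
rect(wsnap('w13'),'r13')"
```

```text
t 20.55 pos [0.5431 0.1032 0.1753] rpy [ 1.7997e+02  1.0000e-02 -7.4910e+01] F [-1.2  0.9  2.8] open 0.0461 j [ 31.1  15.2 -23.7  -0.  -51.1 -15.9]
dx dy dz spin [0.00000e+00 6.00000e-04 2.30000e-03 3.40914e+01]
```

View pics/r13.png

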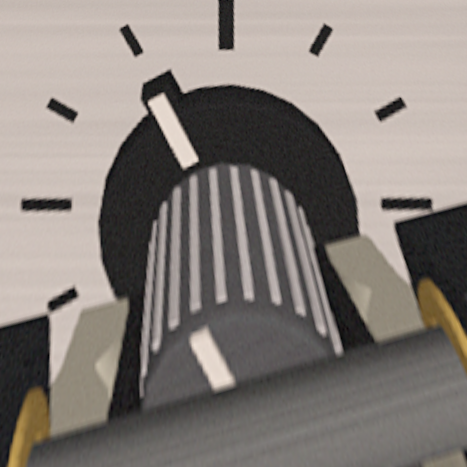

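The dial is at about -27°. I'll nudge it 4° further and dwell.

Request:
play_rows(series=[[0,0,0,0,-4],[0,0,0,0,-4],[0,0,0,0,-4],[0,0,0,0,-4],[0,0,0,0,-4],[0,0,0,0,-4]])

```text
clock: 21.2
tool_pos: [0.543, 0.103, 0.1753]
orientation: [180.0, -0.0, -71.0]
force: [-2.2, 0.9, 5.6]
opening: 0.0467
```

```bash
python3 -c "
from h import *
go(.5425,.103,.173,-109)
rect(wsnap('w14'),'r14')"
```

```text
t 21.2 pos [0.543  0.103  0.1753] rpy [ 1.7995e+02 -1.0000e-02 -7.0960e+01] F [-2.2  0.9  5.6] open 0.0467 j [ 31.1  15.2 -23.7  -0.  -51.1 -12. ]
dx dy dz spin [-1.00000e-04  5.00000e-04  2.30000e-03  3.80363e+01]
```

View pics/r14.png

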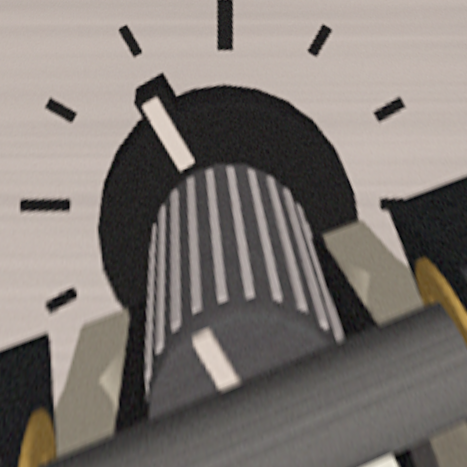

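The pointer is at about -28.5°, on the 11 o'clock mark. Now right: spin 42° in this grip, then regrip.

Request:
play_rows(series=[[0,0,0,0,6],[0,0,0,0,12],[0,0,0,0,18],[0,0,0,0,24],[0,0,0,0,30],[0,0,0,0,36],[0,0,0,0,42],[75,0,0,0,42],[75,0,0,0,42],[75,0,0,0,42]])

```text
clock: 22.25
tool_pos: [0.5433, 0.1031, 0.1749]
orientation: [180.0, -0.0, -112.8]
force: [0.0, 0.2, 0.2]
opening: 0.0641
```

Request:
play_rows(series=[[100,0,0,-0.015,0],[100,0,0,-0.015,-8],[100,0,0,-0.015,-16],[100,0,0,-0.015,-24],[100,0,0,-0.015,-32],[100,0,0,-0.015,-40],[100,0,0,-0.015,-45],[100,0,0,-0.015,-45]])

```text
clock: 23.05
tool_pos: [0.5433, 0.103, 0.1898]
orientation: [180.0, -0.0, -67.7]
force: [-0.2, 0.1, 1.0]
opening: 0.0877
```

```bash
python3 -c "
from h import *
go(.5425,.103,.174,-64)
rect(wsnap('w15'),'r15')"
```

```text
t 23.05 pos [0.5433 0.103  0.1898] rpy [ 1.7997e+02 -1.0000e-02 -6.7730e+01] F [-0.2  0.1  1. ] open 0.0877 j [ 31.   14.3 -22.7   0.  -53.   -8.8]
dx dy dz spin [-3.0000e-04  7.0000e-04  1.5800e-02 -3.7257e+00]
```

View pics/r15.png

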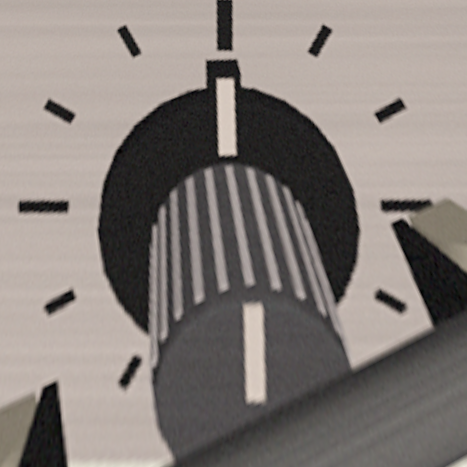

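The pointer is at about -1°. I need about 31° more to the right.

Request:
play_rows(series=[[80,0,0,0.007,0],[75,0,0,0.0148,0],[50,0,0,0.0148,0],[0,0,0,0.0148,0],[0,0,0,0.0148,0],[0,0,0,0.0148,0],[0,0,0,0.0148,0],[0,0,0,0.0148,0],[0,0,0,0.0148,5],[0,0,0,0.0148,10]])

```text
clock: 24.1
tool_pos: [0.5433, 0.1034, 0.1756]
orientation: [-180.0, 0.0, -78.0]
force: [-1.5, -0.9, -0.1]
opening: 0.046
```

Request:
play_rows(series=[[0,0,0,0,5],[0,0,0,0,10],[0,0,0,0,15],[0,0,0,0,20],[0,0,0,0,25],[0,0,0,0,29],[0,0,0,0,29],[0,0,0,0,29]])

```text
clock: 24.9
tool_pos: [0.5441, 0.1041, 0.1763]
orientation: [-179.9, 0.1, -106.6]
force: [-4.9, 3.0, 4.9]
opening: 0.0472
```

```bash
python3 -c "
from h import *
go(.5425,.103,.174,-64)
rect(wsnap('w16'),'r16')"
```

```text
t 24.9 pos [0.5441 0.1041 0.1763] rpy [-1.7988e+02  1.1000e-01 -1.0665e+02] F [-4.9  3.   4.9] open 0.0472 j [ 31.1  15.2 -23.6   0.  -51.  -47.8]
dx dy dz spin [ 1.50000e-03  1.30000e-03  2.30000e-03 -4.26492e+01]
```

View pics/r16.png

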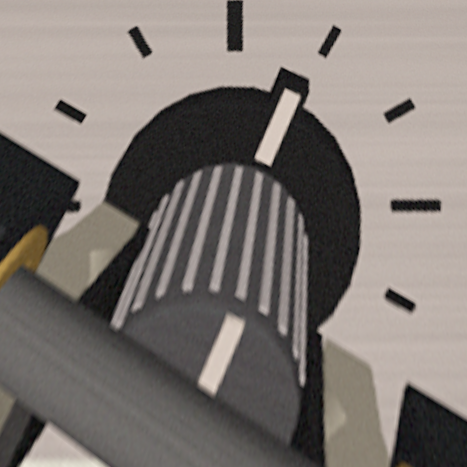

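The dial is at about +22°, so 10° more spin.

Request:
play_rows(series=[[0,0,0,0,5],[0,0,0,0,10],[0,0,0,0,11],[0,0,0,0,11],[0,0,0,0,11],[0,0,0,0,11],[0,0,0,0,11]])

```text
clock: 25.65
tool_pos: [0.545, 0.1047, 0.1771]
orientation: [-179.8, 0.2, -117.6]
force: [-4.1, 5.2, 7.2]
opening: 0.048
```

```bash
python3 -c "
from h import *
go(.5425,.103,.174,-64)
rect(wsnap('w17'),'r17')"
```

```text
t 25.65 pos [0.545  0.1047 0.1771] rpy [-179.82    0.23 -117.61] F [-4.1  5.2  7.2] open 0.048 j [ 31.1  15.2 -23.6   0.  -51.  -58.7]
dx dy dz spin [ 2.60000e-03  1.40000e-03  3.10000e-03 -5.36093e+01]
```

View pics/r17.png

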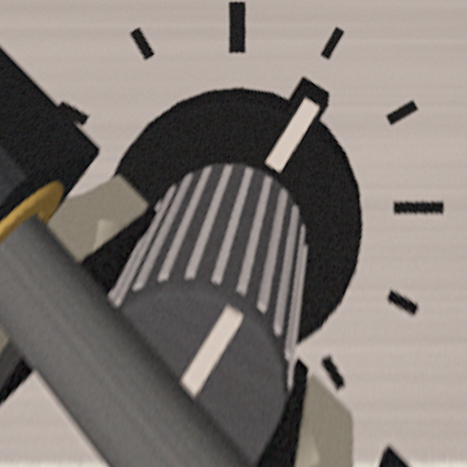

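The pointer is at about +31°, on the 1 o'clock mark. I'll release and rise.

Request:
play_rows(series=[[75,0,0,0,0],[75,0,0,0,0],[75,0,0,0,0],[90,0,0,-0.01,0],[100,0,0,-0.03,0],[100,0,0,-0.06,0],[100,0,0,-0.1,0],[100,0,0,-0.1,0]])

```text
clock: 26.5
tool_pos: [0.5457, 0.1037, 0.2816]
orientation: [-179.6, 0.4, -117.7]
force: [-0.7, 0.5, -0.4]
opening: 0.0871
```

```bash
python3 -c "
from h import *
h=np.array([.5517,-.0164,.177])
go(h[0],h[1],.27,5.14)
rect(wsnap('w18'),'r18')"
```

```text
t 26.5 pos [0.5457 0.1037 0.2816] rpy [-179.63    0.38 -117.74] F [-0.7  0.5 -0.4] open 0.0871 j [ 31.    9.5 -15.9   0.1 -64.1 -58.8]
dx dy dz spin [ 1.035000e-01 -6.120000e-02  1.160000e-02 -1.228834e+02]
```

View pics/r18.png

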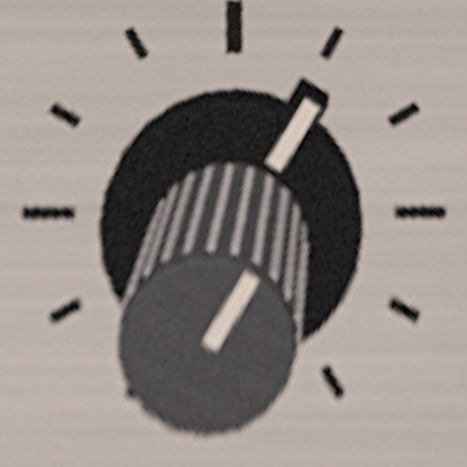

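View pics/w18.png

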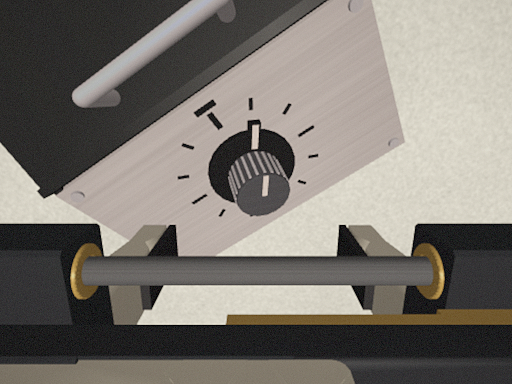

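The rectified view after release shows the pointer at about 30.5°, on the 1 o'clock mark. Next, to above the handle with the jaws across the bar.

Request:
play_rows(series=[[100,0.02,-0.01,0,8],[100,0.04,-0.02,0,16],[100,0.06,-0.035,0.005,24],[100,0.08,-0.05,0.01,32],[100,0.1035,-0.061,0.0115,40],[100,0.1035,-0.061,0.0115,48],[100,0.1035,-0.061,0.0115,56],[100,0.1035,-0.061,0.0115,57],[100,0.1035,-0.061,0.0115,57]])

```text
clock: 27.45
tool_pos: [0.5488, -0.0169, 0.2636]
orientation: [-180.0, -0.0, -174.6]
force: [-0.3, 0.4, -0.3]
opening: 0.0877
```

```bash
python3 -c "
from h import *
go(.5525,-.0165,.222,-174.86)
s=wsnap('w19')
print(proj(s,[[.5525,-.0165,.177]]))"
```

```text
t 27.45 pos [ 0.5488 -0.0169  0.2636] rpy [-1.7999e+02 -4.0000e-02 -1.7462e+02] F [-0.3  0.4 -0.3] open 0.0877 j [  18.7   10.   -17.7   -0.   -62.4 -103.3]
dx dy dz spin [-0.0037  0.      0.0416  0.2364]
[[256.38729511 231.01510209]]
```

View pics/w19.png

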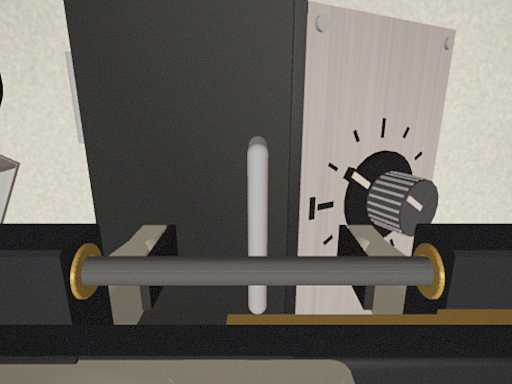

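The bar is centred between the jaws at column 257, and its middle is at row 228 or so. I'll descend and close.

Request:
play_rows(series=[[80,-0.0035,0,0.02,0],[60,-0.0035,0,0.0355,0],[0,-0.0035,0,0.0355,0],[0,-0.0035,0,0.0355,0],[0,-0.0035,0,0.0355,0],[0,-0.0035,0,0.0355,0],[0,-0.0035,0,0.0355,0],[0,-0.0035,0,0.0355,0],[0,-0.0035,0,0.0355,0],[0,-0.0035,0,0.0355,0]])

```text
clock: 28.5
tool_pos: [0.5525, -0.0165, 0.2284]
orientation: [180.0, 0.0, -174.8]
force: [0.3, 0.3, 0.5]
opening: 0.0132
```

Request:
play_rows(series=[[0,0,0,0,0],[0,0,0,0,0],[0,0,0,0,0]])

```text
clock: 28.8
tool_pos: [0.5525, -0.0164, 0.2284]
orientation: [180.0, 0.0, -174.8]
force: [-0.3, 0.1, 1.2]
opening: 0.011
```

```bash
python3 -c "
from h import *
from plant import get_obs
p=get_obs()['tool_pos']
go(.5525,-.0165,.222,-174.86)
# arc in steps, relative to now; tool y dir
w=np.radians(get_obs()['orientation'][2]);ty=np.array([np.sin(w),-np.cos(w)]);tx=np.array([np.cos(w),np.sin(w)])
for t in range(0,85,4):
    a=np.radians(t);x=-.120*np.cos(a)+.044*np.sin(a);z=.044*np.cos(a)+.120*np.sin(a)
    d=(x+.120)*BX[:2]
    print(t,np.round([d@tx,d@ty,-(z-.044)],4))"
```

```text
t 28.8 pos [ 0.5525 -0.0164  0.2284] rpy [ 180.      0.   -174.79] F [-0.3  0.1  1.2] open 0.011 j [  18.6   12.1  -20.    -0.   -57.9 -103.4]
dx dy dz spin [ 0.     -0.0001  0.0064  0.0678]
0 [ 0.  0. -0.]
4 [ 0.     -0.0034 -0.0083]
8 [ 0.     -0.0073 -0.0163]
12 [ 0.     -0.0118 -0.024 ]
16 [ 0.     -0.0168 -0.0314]
20 [ 0.     -0.0223 -0.0384]
24 [ 0.     -0.0283 -0.045 ]
28 [ 0.     -0.0347 -0.0512]
32 [ 0.     -0.0416 -0.0569]
36 [ 0.0001 -0.0488 -0.0621]
40 [ 0.0001 -0.0564 -0.0668]
44 [ 0.0001 -0.0642 -0.071 ]
48 [ 0.0001 -0.0724 -0.0746]
52 [ 0.0001 -0.0808 -0.0777]
56 [ 0.0001 -0.0894 -0.0801]
60 [ 0.0001 -0.0981 -0.0819]
64 [ 1.000e-04 -1.069e-01 -8.310e-02]
68 [ 1.000e-04 -1.158e-01 -8.370e-02]
72 [ 1.000e-04 -1.248e-01 -8.370e-02]
76 [ 0.0002 -0.1337 -0.0831]
80 [ 0.0002 -0.1425 -0.0818]
84 [ 0.0002 -0.1512 -0.0799]
```

The handle is gripped: the opening is 11 mm on the 12 mm bar and the force is small. I'll lift along the hinge arc in 4° steps.

Request:
play_rows(series=[[0,0,-0.001,-0.004,0],[0,0,-0.0034,-0.0083,0],[0,0,-0.0073,-0.0163,0],[0,0,-0.0118,-0.024,0],[0,0,-0.0168,-0.0314,0],[0,0,-0.0223,-0.0384,0]])

```text
clock: 29.4
tool_pos: [0.5544, -0.0379, 0.2674]
orientation: [179.9, 0.0, -174.8]
force: [0.4, 7.8, -2.5]
opening: 0.0112
```

```bash
python3 -c "
from h import *
from plant import snapshot
go(.5525,-.0165,.2284,-174.79)
s=snapshot('scene');im=cv2.resize(s['frame'][100:290,150:350,::-1],None,fx=3,fy=3,interpolation=cv2.INTER_CUBIC);cv2.imwrite('pics/s20.png',im)"
```

```text
t 29.4 pos [ 0.5544 -0.0379  0.2674] rpy [ 1.7988e+02  2.0000e-02 -1.7479e+02] F [ 0.4  7.8 -2.5] open 0.0112 j [ 1.620e+01  1.040e+01 -1.660e+01 -1.000e-01 -6.300e+01 -1.009e+02]
dx dy dz spin [-0.      0.0215  0.039  -0.0028]
```

View pics/s20.png

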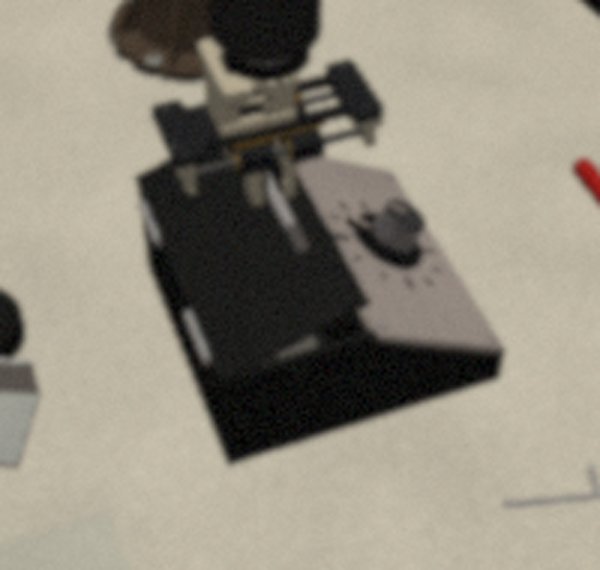

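The lid is rising, with its front edge gap visible at (300,345) and the handle held. I'll continue.

Request:
play_rows(series=[[0,0,-0.006,-0.0066,0],[0,0,-0.0124,-0.0128,0],[0,0,-0.0193,-0.0185,0],[0,0,-0.0265,-0.0237,0],[0,0,-0.0341,-0.0284,0],[0,0,-0.0419,-0.0326,0],[0,0,-0.0501,-0.0362,0],[0,0,-0.0585,-0.0393,0]])

```text
clock: 30.25
tool_pos: [0.5598, -0.0961, 0.3083]
orientation: [179.9, 0.1, -174.7]
force: [-3.8, 10.2, 10.0]
opening: 0.0109
```

```bash
python3 -c "
from h import *
from plant import snapshot
go(.5525,-.0165,.2284,-174.79)
wsnap('w21')
s=snapshot('scene');im=cv2.resize(s['frame'][100:290,150:350,::-1],None,fx=3,fy=3,interpolation=cv2.INTER_CUBIC);cv2.imwrite('pics/s21.png',im)"
```

```text
t 30.25 pos [ 0.5598 -0.0961  0.3083] rpy [ 1.7990e+02  1.3000e-01 -1.7475e+02] F [-3.8 10.2 10. ] open 0.0109 j [  9.9   9.9 -11.7  -0.1 -68.3 -94.7]
dx dy dz spin [0.     0.0799 0.0799 0.0433]
```

View pics/s21.png

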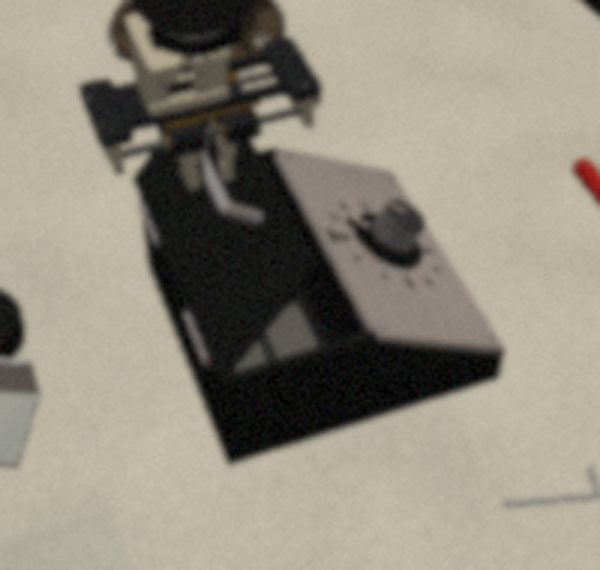

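View pics/w21.png

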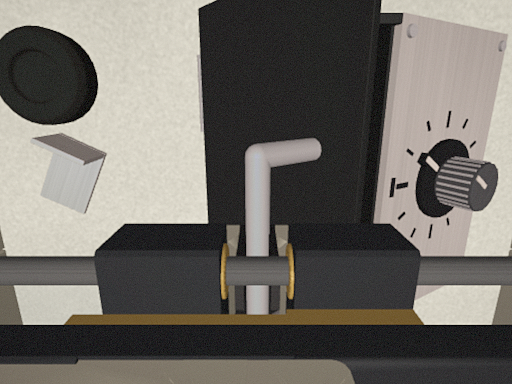

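The lid is at about 50° and the wrist view shows the bar still between the pads. There is 10 N upward on the tool, so I'll ride 3 mm higher for the rest.

Request:
play_rows(series=[[0,0,-0.0043,-0.0032,0],[0,0,-0.0086,-0.0054,0],[0,0,-0.0173,-0.0072,0],[0,0,-0.0261,-0.0084,0],[0,0,-0.035,-0.009,0]])

```text
clock: 30.85
tool_pos: [0.5631, -0.1316, 0.3162]
orientation: [180.0, 0.1, -174.8]
force: [-0.5, 6.6, 3.9]
opening: 0.0109
```

Request:
play_rows(series=[[0,0,-0.009,0,0],[0,0,-0.018,0.0006,0],[0,0,-0.027,0.0019,0],[0,0,-0.0275,0.0019,0]])

```text
clock: 31.25
tool_pos: [0.5656, -0.16, 0.3144]
orientation: [-180.0, 0.1, -174.8]
force: [-0.3, 2.3, 3.8]
opening: 0.011
```

```bash
python3 -c "
from h import *
from plant import snapshot
go(.5525,-.0165,.2284,-174.79)
wsnap('w22')
s=snapshot('scene');im=cv2.resize(s['frame'][100:290,150:350,::-1],None,fx=3,fy=3,interpolation=cv2.INTER_CUBIC);cv2.imwrite('pics/s22.png',im)"
```

```text
t 31.25 pos [ 0.5656 -0.16    0.3144] rpy [-1.7997e+02  6.0000e-02 -1.7483e+02] F [-0.3  2.3  3.8] open 0.011 j [  3.3  11.6  -8.8   0.  -69.6 -88.1]
dx dy dz spin [ 1.000e-04  1.441e-01  8.600e-02 -3.830e-02]
```

View pics/s22.png

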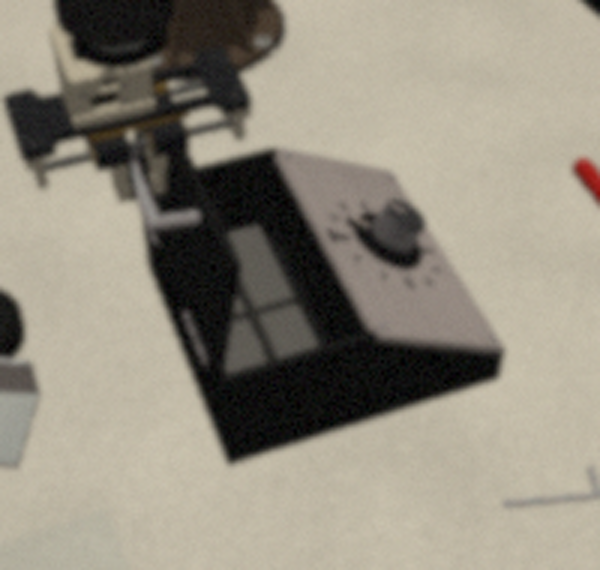

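View pics/w22.png

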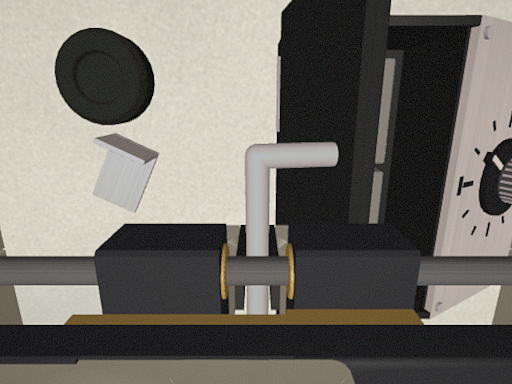

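The lid stands at about 80°: the bar is at (257,230) in the wrist view, and the lid edge is to its right at (370,150). I'll open the jaws slightly and withdraw straight up.

Request:
play_rows(series=[[20,0,0,0,0],[20,0,0,0,0],[20,0,0,0,0]])

```text
clock: 31.65
tool_pos: [0.5653, -0.159, 0.3128]
orientation: [180.0, -0.0, -174.8]
force: [-0.5, 0.3, 0.1]
opening: 0.0173
```

```bash
python3 -c "
from h import *
go(.5525,-.0165,.2284,-174.79)"
```

```text
t 31.65 pos [ 0.5653 -0.159   0.3128] rpy [ 1.7999e+02 -5.0000e-02 -1.7479e+02] F [-0.5  0.3  0.1] open 0.0173 j [  3.3  11.6  -8.9  -0.  -69.5 -88.1]
dx dy dz spin [-0.0002  0.1431  0.0844 -0.0005]
```

Contact force is gone, so I'll go straight up.

Request:
play_rows(series=[[20,0,0,-0.01,0],[20,0,0,-0.025,0],[20,0,0,-0.045,0],[20,0,0,-0.07,0],[20,0,0,-0.1,0],[20,0,0,-0.12,0],[20,0,0,-0.12,0],[20,0,0,-0.12,0]])

```text
clock: 32.45
tool_pos: [0.5655, -0.159, 0.4337]
orientation: [180.0, 0.1, -174.8]
force: [0.0, -0.2, -0.9]
opening: 0.0177
```

```bash
python3 -c "
from h import *
from plant import snapshot
go(.5525,-.0165,.2284,-174.79)
rect(wsnap('w23'),'r23')
s=snapshot('scene');im=cv2.resize(s['frame'][90:290,110:370,::-1],None,fx=3,fy=3,interpolation=cv2.INTER_CUBIC);cv2.imwrite('pics/s23.png',im)
s=snapshot('top');np.savez('pics/top23.npz',**s)
W=cloud(s);im=cv2.resize(s['frame'][125:265,190:420,::-1],None,fx=3,fy=3,interpolation=cv2.INTER_CUBIC);cv2.imwrite('pics/t23.png',im)
"
```

```text
t 32.45 pos [ 0.5655 -0.159   0.4337] rpy [ 1.7999e+02  6.0000e-02 -1.7479e+02] F [ 0.  -0.2 -0.9] open 0.0177 j [  3.3   9.    3.2  -0.  -84.1 -88.1]
dx dy dz spin [ 0.      0.1431  0.2053 -0.002 ]
```

View pics/s23.png

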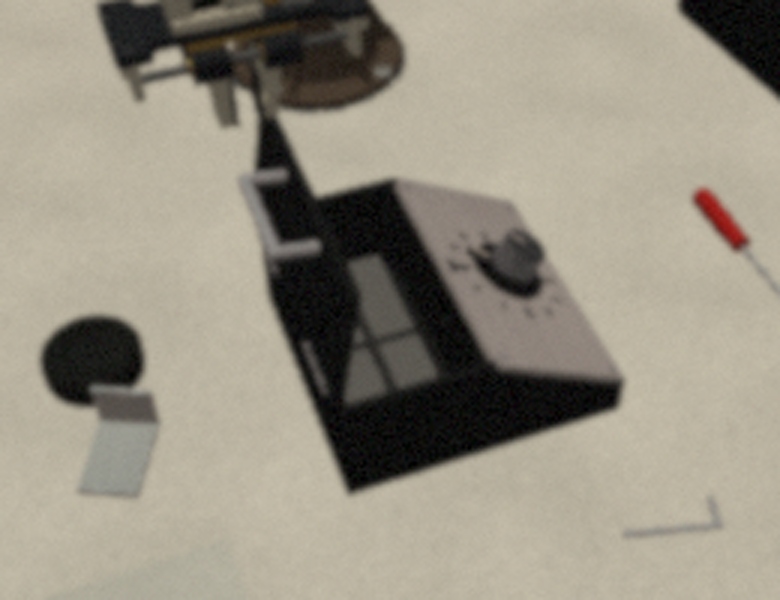

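View pics/w23.png

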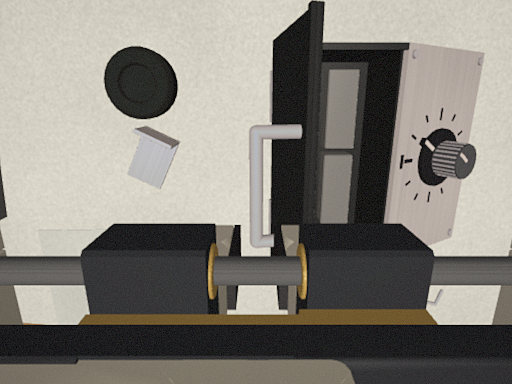

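View pics/t23.png

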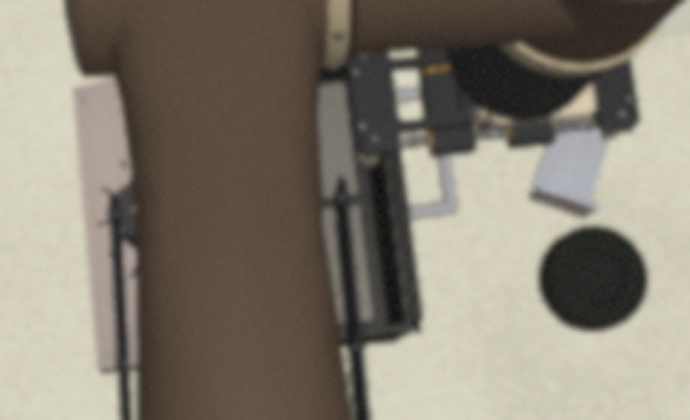

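The lid stands up with its handle free below the fingers, and the tyre, bracket and screwdriver look undisturbed. A numeric check of lid and dial angle before handing in:

```bash
python3 -c "
from h import *
s=dict(np.load('pics/w23.npz'));W=cloud(s)
p=np.median(W[165:200,254:261].reshape(-1,3),0);O=np.array([.5503,.0183,0])
h=O+BX*.155+EZ*.133;d=p-h;bx=d@BX;bz=d[2]
print('bar',p,bx,bz,'lid deg',np.degrees(np.arctan2(.044,.120))*-1+180-np.degrees(np.arctan2(bz-.006,bx)))
print('dial',angs(s,[(423,138),(433,148)],.009))
im=s['frame'][90:230,370:500,::-1];cv2.imwrite('pics/d23.png',cv2.resize(im,None,fx=4,fy=4,interpolation=cv2.INTER_CUBIC))
a=dict(np.load('pics/top0.npz'))['frame'];b=dict(np.load('pics/top23.npz'))['frame']
for r,n in [((170,240,360,410),'tyre/bracket'),((180,250,120,160),'driver')]: print(n,np.abs(a[r[0]:r[1],r[2]:r[3]].astype(int)-b[r[0]:r[1],r[2]:r[3]]).mean())
"
```

```text
bar [ 0.55975344 -0.15908866  0.26332372] 0.022522268272661176 0.13032371970694306 lid deg 80.13193779447423
dial [[31.9 53.1]
 [34.  24.2]]
tyre/bracket 36.91571428571429
driver 46.65392857142857
```

View pics/d23.png

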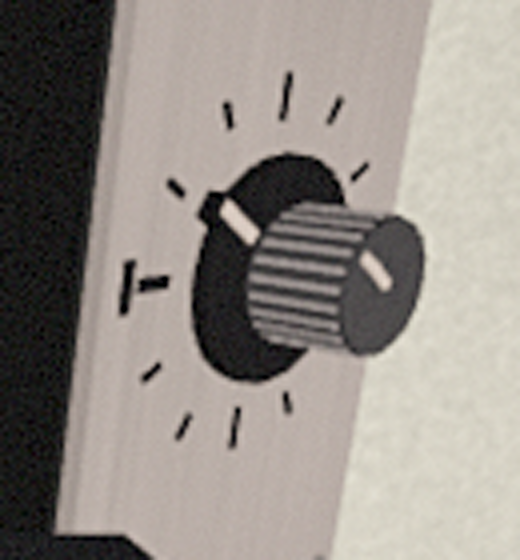

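The lid is at about 80° and the dial at about 32°, which is 1 o'clock in the crop (pointer at (215,208), next to the mark at (176,187)). The picture difference at the screwdriver is unexpectedly large, so I'll check that first.

```bash
python3 -c "
from h import *
a=dict(np.load('pics/top0.npz'))['frame'];b=dict(np.load('pics/top23.npz'))['frame']
print(a[180:250,120:160].mean((0,1)),b[180:250,120:160].mean((0,1)))
for f in (a,b):
    f=f.astype(int);m=(f[...,0]>f[...,1]*2)&(f[...,0]>60);m[:, :115]=0;m[:,200:]=0;v,u=np.where(m);print(u.mean(),v.mean(),len(u))
    g=f.mean(-1)<60;g[:200]=0;g[240:]=0;g[:,:365]=0;g[:,412:]=0;v,u=np.where(g);print(u.mean(),v.mean(),len(u))
cv2.imwrite('pics/t23full.png',b[:,:,::-1])"
```

```text
[155.10285714 143.99857143 130.05035714] [205.52821429 190.99107143 172.59428571]
141.3743842364532 230.04926108374383 203
387.19754464285717 217.41964285714286 896
141.37313432835822 230.03482587064676 201
387.1544811320755 217.4693396226415 848
```

View pics/t23full.png

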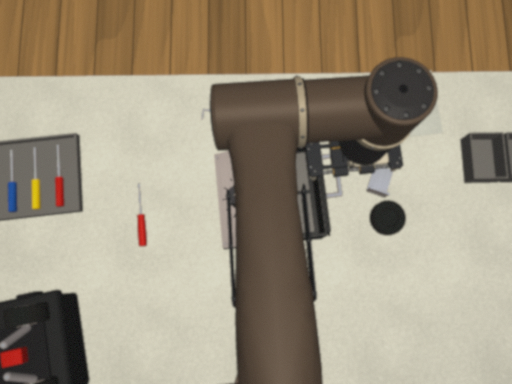

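The difference is only image brightness. The screwdriver (141,230) and tyre (387,217) have not moved by even a pixel, and the bracket (380,180) is in place. Handing in.

```bash
python3 -c "
from plant import close_job
print(close_job())"
```

```text
the job is handed in; nothing more can be done
None
```

I turned the dial right to 2 o'clock (read at about 60°), left to 11 o'clock (about -28.5°), then right to 1 o'clock (about 31°), stopping on each. I then lifted the lid by its handle and let go at about 32 s. The job is handed in; it gave no verdict.

**Last checks:**
- **Lid:** about 80° open, from the depth of the handle bar after I let go.
- **Dial:** about 31–34° by the final wrist view, against the 30° mark. That view was slanted; a squarer view after the dial was released read 30.5°.
- **Arm:** clear above the handle, with tool force near zero.
- **Bystanders:** the screwdriver and tyre are within a pixel of their starting places. The bracket I checked only by eye, and it looks in place.

**What disagreed:**
- **Starting angle:** the top camera put the pointer at about -61°, while the sharper wrist view gave about -68°. I worked from the wrist readings.
- **Return spins:** on the first two return spins the open fingers rubbed the dial flange, with up to 18 N on the tool and a few degrees of drag-back. I lifted clear on later returns.
- **Image comparison:** the first before-and-after comparison showed large differences at the screwdriver and tyre. These turned out to be a change in picture brightness, not movement.

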